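# Slide the screw jacks under the ends of a bar held in the vice

### The arm

A 7-joint arm with a two-finger parallel gripper is mounted at the origin on the work surface. World frame = base frame: x ahead of the robot, y to its left, z up, the work surface at z = 0. Lengths are in m, angles in rad, forces in N, time in s.
With the tool pointing down it reaches from about 0.4 to 0.85 m from the base axis. Payload 4.5 kg.
Tool frame: the origin (TCP) lies where the fingers leave the gripper's body, on its centre line; the fingertips stand 64 mm ahead of it and the grasp point (between the pads) lies 45 mm ahead of it; z points along the fingers, y is the direction in which the jaws open and shut (so a half turn about z gives the same grasp; the last joint's range is limited). The gripper opens to 88 mm and grips with 3 to 60 N. Pads are 18 mm wide; open, the fingers measure 123 mm over their backs; the gripper's body (75 mm by 187 mm) begins 45 mm behind the grasp point.
Start: joints at [-1.212, 0.689, -0.195, 1.565, 0.157, 0.902, -0.215], TCP at [0.199, 0.592, 0.303] pointing down, gripper open.
Joint ranges: [-3.01, 3.01], [-0.46, 2.08], [-1.47, 1.51], [0.13, 2.56], [-1, 4.14], [0.04, 2.09], [-2.66, 2.66]. Speed limits (rad/s): [2.57, 2.57, 3.14, 3.14, 3.14, 3.14, 3.14].

### API

Orientations are given as a unit quaternion [x, y, z, w].
In Python, from plant import monitor, snapshot, workorder, finder gives the robot as it stands.
- The arm moves only by the tool carry_out, never from a script. Its argument "motion" is one flat list of numbers, 6 for each row, row after row: the shift along the tool's x, y, z in cm, then the turn, a rotation vector about the tool's x, y, z in rad. In form: [x, y, z, rx, ry, rz, x, y, z, rx, ry, rz, ...]. A call has 1 to 8 rows; each row shifts and turns the commanded pose from where the row before left it, along the tool's axes as they then stand; what a row does not reach is not made up. A row lasts 1/8 s, in which the tool goes at most 62.5 mm and 10.7 degrees, less where a joint would pass 70% of its speed; a pose out of reach is approached as far as the arm can. A call with a gripper value outside its range is refused whole. "hand" is the finger opening in cm, from 0 to 8.81, set as the call begins (left out, the last holds). The fingers move at their own pace and stop on an object; "grip_force" is the grip in N (left out, the last holds). Time passes only in rows, so rows that do not move let the fingers close. It gives the time, the measured TCP pose, the force and the opening at its end, in the units of the state.
- monitor.get_state(): the state, without advancing time (a new reading comes with each control period).
- snapshot(name): name is "scene" or "top"; returns a dict with "frame" (400x640x3 uint8, red, green, blue), "range_z" (400x640 float32, m along the optical axis (not along the pixel's ray), 0 where there is no reading), "fx", "fy", "cx", "cy" (pixels), "rvec" (rotation vector, rad) and "tvec" (3), from world to camera coordinates, as OpenCV has them. Camera axes: x right, y down, z forward; pixel columns grow to the right and rows downward; lengths in m; the calibration is good to about 2 mm. A picture is of the moment at which its call begins.
- workorder.finish_job(): hands the job in, once; it reports no verdict.
Trained networks look in a picture, given as the dict that the camera call returned (one of the last four; its "shot" number tells which), for a name from the list of things; names that differ only in an ending like _2 or _b are one class to them, and where a whole thing is asked for, a point or a joint stands for the part that bears it (a point fixed in the world has none). Each returns a list of dicts, best first, with "p" (0 to 1); they miss things now and then, are a little off and sometimes report something else, mostly with a low value. They report only what shows in the picture. A call takes as long as a camera call.
- finder.masks_of(picture, thing): "pixels" (400x640 bool, what is visible of it) and "extent" ([left, top, right, bottom] in pixels, round what is visible of it).
The state is a dict: "clock": time; "q": joint angles; "qd": joint speeds; "joint_torque": joint torques, N m; "tool_pos": TCP position; "eef_rot": TCP orientation; "contact_force": force on the tool from outside, world axes, zero at the start; "moment": the same for the moment, N m; "opening": opening from 0.0 (shut) to 1.0 (fully open).
Only numpy, scipy, OpenCV 4.12 (cv2) and the standard library are available. Lean on these libraries where they do the work, as an engineer would, in place of code of your own. Each camera call takes 0.05 s, during which the arm holds its last target. There are 200 camera calls.

### The job

The rusty bar clamped in the bench vice needs propping before its holes are worked on. With your fingertips push the two tall screw jacks, low down at the foot so that they slide and stay upright, in under the bar: one under each overhanging end, its round head wholly covered by the bar between the bolt hole and the tip. Do not lift or topple a jack, leave both standing free, and leave the short jack and the other loose things on the table where they are.

Things in the scene. Friction and masses are not known exactly. Their poses are not given: they have to be found in the camera images.
- jack_a: One of two identical tall screw jacks, rusty cast iron with a steel screw, 160 mm high, 0.6 to 1 kg, standing free. Foot 52 mm in diameter, straight-walled up to 26 mm; above it the body narrows to 33 mm, then a 19 mm screw and a flat round 28 mm head. Origin at the centre of the foot's underside, z up. Tips if pushed much above its foot. May start on the left or on the right.
- jack_b: The other of two identical tall screw jacks, rusty cast iron with a steel screw, 160 mm high, 0.6 to 1 kg, standing free. Foot 52 mm in diameter, straight-walled up to 26 mm; above it the body narrows to 33 mm, then a 19 mm screw and a flat round 28 mm head. Origin at the centre of the foot's underside, z up. Tips if pushed much above its foot. May start on the left or on the right.
- vice: Dark iron bench vice, fixed, place and yaw vary. Origin on the table under the middle of the jaws; x along its screw away from the robot, y along the bar to the left. Keeps within 75 mm of the origin in y; its handle, up to 205 mm high, stands 157 mm in front (-x). Its jaws hold a level rusty flat bar, centred over the origin: 500 mm long (y), 66 mm wide (x), 12 mm thick, underside 168 mm up.
- bar_left (a point): Point on the underside of the bar's left (+y) end, on its centre line, 45 mm in from the tip, 168 mm above the table (a jack under it has 8 mm to spare). The bar's 22 mm bolt hole is centred 55 mm further in. Axes as the vice's: x across the bar, y along it.
- bar_right (a point): The like point on the underside of the bar's right (-y) end, on its centre line, 45 mm in from the tip; the bolt hole is centred 55 mm further in. Axes as the vice's.
- short_jack: Screw jack of the same make screwed right down, only 98 mm high, foot 52 mm in diameter: a bystander. Origin at the centre of its underside.
- deep_socket: Bright steel deep socket standing on end, 36 mm in diameter, 80 mm high: a bystander. Origin at the centre of its underside.
- socket_mid: Rusty socket standing in front of the vice, 32 mm in diameter, 36 mm high: a bystander. Origin at the centre of its underside.
- socket_side: Bright socket standing in front of the bar's left half, 28 mm in diameter, 34 mm high: a bystander. Origin at the centre of its underside.
- ratchet: Ratchet handle lying behind the bar, about 225 mm long, 36 mm high at the drive: a bystander. Origin under about its middle, x along it to the head.
- castor: Furniture castor lying wheel up on its 70 x 55 mm plate behind the bar, 91 mm high: a bystander. Origin under the wheel's axle on the table.
- oil_can: Green oil can, 72 mm in diameter, 98 mm high, with a slanting brass spout up to 185 mm: a bystander. Origin at the centre of its underside.
- spanner: Dark spanner lying flat on the table, 170 mm long: a bystander. Origin under its middle, x along it.

How it is judged:
By the outcome, as a careful person would: the job done as asked, in the order asked, and still so for the second after the job is handed in, with the robot touching nothing.
It also fails if it takes over 69 s, if anything falls off the work surface, if the arm or the gripper's body presses on something with over 40 N, if the wrist force passes 120 N, or if a joint passes its speed limit or range.

## Working session

There is one attempt and no reset: what is moved stays moved. The work goes in short steps, Python scripts to look and compute and a tool call to move; the robot and the scene stay as the last step left them, time stands still between calls to the robot, and variables do not carry over. Pictures are saved under pics/ and viewed, about 8 in all and at most 12, crops included, and the job is handed in when it is done.

Besides the shell and the picture viewer there is one more tool, called after "Request:" by a JSON object that holds its "op" and its "data", one argument or row to a line. carry_out: Moves the arm, as the interface text tells. Its arguments: {"type":"object","properties":{"motion":{"type":"array"},"hand":{"type":"number"},"grip_force":{"type":"number"}},"required":["motion"]}

```bash
ls; mkdir -p pics; cat > h.py <<'E'
import numpy as np, cv2
from plant import monitor, snapshot, workorder, finder
def cam(s):
    R=cv2.Rodrigues(np.array(s["rvec"],float))[0]; return R,np.array(s["tvec"],float).ravel()
def cloud(s):
    R,t=cam(s); z=s["range_z"].astype(float); v,u=np.mgrid[:400,:640]
    P=np.stack([(u-s["cx"])/s["fx"]*z,(v-s["cy"])/s["fy"]*z,z],-1)
    W=(P-t)@R; W[z<=0]=np.nan; return W
def save(s,n): cv2.imwrite("pics/"+n,s["frame"][:,:,::-1])
E
python3 - <<'E'
from h import *
print(monitor.get_state())
for c in ("scene","top"):
    s=snapshot(c); save(s,c+"1.png"); W=cloud(s)
    R,t=cam(s); print(c,"campos",(-R.T@t).round(3))
    for n in ["jack_a","vice","bar_left","short_jack","deep_socket","socket_mid","socket_side","ratchet","castor","oil_can","spanner"]:
        for d in finder.masks_of(s,n)[:3]:
            w=W[d["pixels"]]; w=w[~np.isnan(w[:,0])]
            if len(w)<5: print(n,d["p"],d["extent"],"nodepth");continue
            top=w[w[:,2]>np.percentile(w[:,2],97)-.006]
            print(n,round(d["p"],2),np.round(d["extent"]),len(w),"lo",np.percentile(w,3,0).round(3),"hi",np.percentile(w,97,0).round(3),"topmid",((top.min(0)+top.max(0))/2).round(3))
E
```

```text
pics
{'clock': 0.0, 'q': array([-1.21221979,  0.68996393, -0.19450406,  1.56635759,  0.15733779,
        0.90250144, -0.21510548]), 'qd': array([ 6.78956822e-04,  3.39964849e-04, -4.14866239e-05,  4.04638768e-04,
       -5.12294056e-04, -1.35563843e-04,  8.95520318e-04]), 'joint_torque': array([ 5.08777539e-04, -5.27569342e+01, -1.26703765e+00, -1.53418225e+01,
       -5.26970357e-02,  6.67499233e-03,  1.79862859e-04]), 'tool_pos': array([0.19932095, 0.59181461, 0.30191859]), 'eef_rot': array([ 1.61627889e-01,  9.86851348e-01, -9.15544492e-04, -6.28245835e-05]), 'contact_force': array([ 0.2297638 , -0.45951949,  0.40142764]), 'moment': array([-0.06098623,  0.07511905,  0.02089253]), 'opening': 1.0002370856112122}
scene campos [ 0.579 -0.687  0.981]
jack_a 0.96 [304.  95. 317. 148.] 593 lo [0.513 0.3   0.005] hi [0.552 0.336 0.162] topmid [0.535 0.324 0.16 ]
jack_a 0.96 [304. 311. 333. 366.] 937 lo [ 0.546 -0.338  0.006] hi [ 0.589 -0.304  0.162] topmid [ 0.567 -0.314  0.16 ]
jack_a 0.41 [253. 261. 272. 293.] 385 lo [ 0.423 -0.174  0.005] hi [ 0.452 -0.144  0.084] topmid [ 0.437 -0.15
[... 2276 characters left out ...]
ocket_mid 0.52 [323. 258. 337. 274.] 116 lo [ 0.37  -0.044  0.   ] hi [ 0.399 -0.017  0.04 ] topmid [ 0.385 -0.029  0.038]
ratchet 0.92 [228. 100. 252. 169.] 520 lo [ 0.673  0.196 -0.001] hi [0.874 0.251 0.034] topmid [0.683 0.24  0.034]
castor 0.8 [364. 116. 392. 146.] 423 lo [ 0.739 -0.214  0.   ] hi [ 0.785 -0.146  0.092] topmid [ 0.765 -0.169  0.091]
oil_can 0.57 [214. 254. 244. 282.] 688 lo [0.345 0.215 0.009] hi [0.407 0.274 0.163] topmid [0.401 0.227 0.173]
spanner 0.87 [433. 230. 450. 284.] 373 lo [ 0.331 -0.363  0.002] hi [ 0.467 -0.32   0.012] topmid [ 0.398 -0.34   0.011]
spanner 0.4 [185. 200. 215. 225.] 443 lo [0.513 0.3   0.015] hi [0.552 0.335 0.162] topmid [0.534 0.323 0.161]
```

```bash
python3 - <<'E'
from h import *
for c in ("top","scene"):
    s=snapshot(c); W=cloud(s)
    m=(W[...,2]>.172)&(W[...,2]<.187)&(W[...,0]>.5)&(W[...,0]<.72)&(abs(W[...,1]-.02)<.26)
    n,l,st,_=cv2.connectedComponentsWithStats(m.astype(np.uint8)); 
    P=W[m][:,:2]; 
    # robust edges
    far=P[abs(P[:,1]-.02)>.08]
    (c0,sz,a)=cv2.minAreaRect(far.astype(np.float32)); print(c,c0,sz,a, len(P), cv2.boxPoints((c0,sz,a)).round(3).tolist(), np.median(W[m][:,2]))
    vx,vy,x,y=cv2.fitLine(far.astype(np.float32),cv2.DIST_L2,0,.01,.01).ravel(); print(np.degrees(np.arctan2(-vx,vy)) if vy>0 else np.degrees(np.arctan2(vx,-vy)),x,y)
a=cv2.imread("pics/scene1.png");b=cv2.imread("pics/top1.png")
cv2.imwrite("pics/m.png",np.vstack([cv2.resize(a[80:390,180:480],None,fx=1,fy=1),]) if 0 else cv2.resize(a[80:390,170:480],(600,600)))
cv2.imwrite("pics/t.png",cv2.resize(b[90:300,170:470],(800,560)))
E
```

```text
top (0.5941139459609985, 0.02350817620754242) (0.06773681193590164, 0.5009315013885498) 0.8309863805770874 7213 [[0.5569999814033508, 0.27300000190734863], [0.5640000104904175, -0.22699999809265137], [0.6320000290870667, -0.22599999606609344], [0.6240000128746033, 0.27399998903274536]] 0.18077886777532545
0.8447416 0.5930176 0.026372813
scene (0.5935234427452087, 0.02627389132976532) (0.06614081561565399, 0.5078830122947693) 0.8031988739967346 6927 [[0.5569999814033508, 0.2800000011920929], [0.5640000104904175, -0.2280000001192093], [0.6299999952316284, -0.22699999809265137], [0.6230000257492065, 0.2809999883174896]] 0.18145667515187744
0.80294085 0.5942852 -0.02968707
```

View pics/t.png

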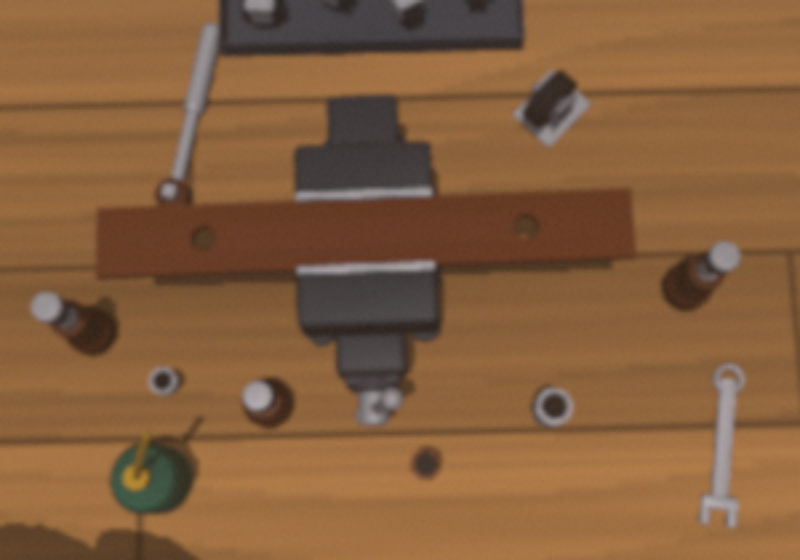

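View pics/m.png

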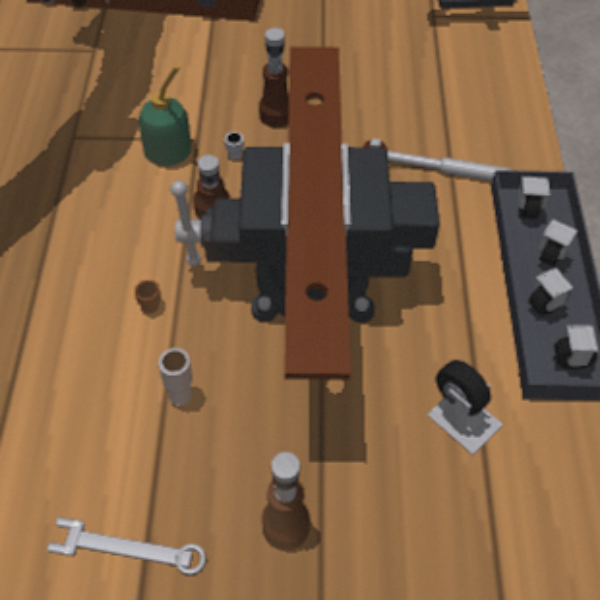

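The top view (crop) shows the bar from x=97 to 633, with the left tall jack at (75,320) and the right one at (700,275). socket_side is at (163,380), the oil can at (150,475) and the ratchet head at (172,190). The scene view agrees, and both jacks stand outside the bar ends, on its robot side. I'll tilt the tool 45° and push with half-open fingers used as a cradle.

```bash
cat > mv.py <<'E'
from h import *
from scipy.spatial.transform import Rotation as Ro, Slerp
L=Ro.from_matrix(np.array([[0,.70711,-.70711],[1,0,0],[0,-.70711,-.70711]]).T)
Rt=Ro.from_matrix(np.array([[0,.70711,.70711],[1,0,0],[0,.70711,-.70711]]).T)
def plan(tgts,now=None):
    "tgts: list of (pos, rot, nrows)"
    s=monitor.get_state(); p,r=now or (s["tool_pos"],Ro.from_quat(s["eef_rot"]))
    for P,R,n in tgts:
        sl=Slerp([0,1],Ro.concatenate([r,R])); p0=np.array(p); out=[]; cp,cr=p0,r
        for k in range(1,n+1):
            q=p0+(np.array(P)-p0)*k/n; nr=sl(k/n)
            out+=list(np.round(100*cr.inv().apply(q-cp),2))+list(np.round((cr.inv()*nr).as_rotvec(),3)); cp,cr=q,nr
        print([float(x) for x in out]); p,r=P,R
E
python3 - <<'E'
from mv import *
plan([([.45,.50,.28],L,8),([.534,.45,.15],L,4),([.534,.425,.06],L,3)])
E
```

```text
[-3.34, -0.09, 0.28, 0.061, -0.085, 0.147, -3.28, 0.42, 0.56, 0.061, -0.085, 0.147, -3.12, 0.93, 0.79, 0.061, -0.085, 0.147, -2.87, 1.43, 0.97, 0.061, -0.085, 0.147, -2.54, 1.89, 1.1, 0.061, -0.085, 0.147, -2.13, 2.31, 1.17, 0.061, -0.085, 0.147, -1.67, 2.66, 1.18, 0.061, -0.085, 0.147, -1.15, 2.94, 1.13, 0.061, -0.085, 0.147]
[1.41, 2.1, 3.18, 0.0, 0.0, 0.0, 1.41, 2.1, 3.18, 0.0, 0.0, 0.0, 1.41, 2.1, 3.18, 0.0, 0.0, 0.0, 1.41, 2.1, 3.18, 0.0, 0.0, 0.0]
[1.53, 0.0, 2.71, 0.0, 0.0, 0.0, 1.53, 0.0, 2.71, 0.0, 0.0, 0.0, 1.53, 0.0, 2.71, 0.0, 0.0, 0.0]
```

Request:
{"op": "carry_out", "data": {
  "motion": [-3.3,-0.1,0.3,0.061,-0.085,0.147,-3.3,0.4,0.6,0.061,-0.085,0.147,-3.1,0.9,0.8,0.061,-0.085,0.147,-2.9,1.4,1.0,0.061,-0.085,0.147,-2.5,1.9,1.1,0.061,-0.085,0.147,-2.1,2.3,1.2,0.061,-0.085,0.147,-1.7,2.7,1.2,0.061,-0.085,0.147,-1.2,2.9,1.1,0.061,-0.085,0.147],
  "hand": 4.4
}}

```text
clock: 2.3
tool_pos: [0.4498, 0.4995, 0.2789]
eef_rot: [0.654, 0.652, -0.271, 0.272]
contact_force: [-0.3, -0.1, -0.1]
opening: 0.499
```

```bash
python3 - <<'E'
from mv import *
s=monitor.get_state();print(s["clock"],s["q"],s["opening"]);print(s["tool_pos"],(L.inv()*Ro.from_quat(s["eef_rot"])).as_rotvec())
plan([([.45,.50,.25],L,4),([.534,.47,.15],L,4),([.534,.425,.06],L,3)])
E
```

```text
2.3 [-1.16028402  1.12662033  0.36013671  0.89305244  0.14289559  1.79267562
 -0.90688555] 0.49893898811101806
[0.44978515 0.49945729 0.27888091] [ 6.15478039e-05 -2.90338443e-03  2.05071705e-03]
[0.52, 0.0, 0.5, -0.0, 0.001, -0.001, 0.52, 0.0, 0.5, -0.0, 0.001, -0.001, 0.52, 0.0, 0.5, -0.0, 0.001, -0.001, 0.52, 0.01, 0.5, -0.0, 0.001, -0.001]
[1.24, 2.1, 2.3, 0.0, 0.0, 0.0, 1.24, 2.1, 2.3, 0.0, 0.0, 0.0, 1.24, 2.1, 2.3, 0.0, 0.0, 0.0, 1.24, 2.1, 2.3, 0.0, 0.0, 0.0]
[1.06, 0.0, 3.18, 0.0, 0.0, 0.0, 1.06, 0.0, 3.18, 0.0, 0.0, 0.0, 1.06, 0.0, 3.18, 0.0, 0.0, 0.0]
```

Request:
{"op": "carry_out", "data": {
  "motion": [1.7,1.7,3.4,0,0,0,1.7,1.7,3.4,0,0,0,1.7,1.7,3.4,0,0,0,1.7,1.7,3.4,0,0,0,1.7,1.6,3.4,0,0,0,0.85,0,1.9,0,0,0,0.85,0,1.9,0,0,0,0,0,0,0,0,0]
}}

```text
clock: 3.3
tool_pos: [0.5323, 0.4239, 0.0589]
eef_rot: [0.652, 0.654, -0.272, 0.271]
contact_force: [-0.5, -0.1, 0.2]
opening: 0.497
```

```bash
python3 - <<'E'
from mv import *
s=monitor.get_state();print(s["clock"],s["q"],s["tool_pos"])
a=snapshot("scene");b=snapshot("top")
cv2.imwrite("pics/c2.png",np.hstack([cv2.resize(x["frame"][r:r+130,c:c+130,::-1],(400,400)) for x,r,c in((a,60,240),(b,140,150))]))
E
```

```text
3.3 [-1.02438364  1.37450149  0.33884234  0.95663145  0.1579757   1.4500522
 -0.91366217] [0.53233205 0.4239239  0.05891805]
```

View pics/c2.png

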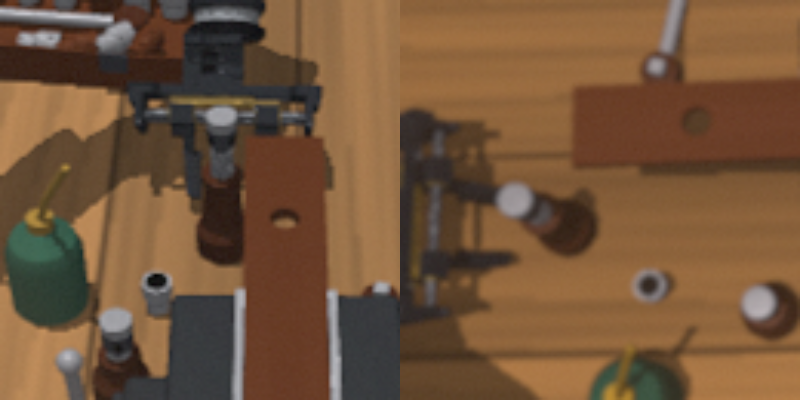

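Request:
{"op": "carry_out", "data": {
  "motion": [-0.8,0,0.8,0,0,0,-0.8,0,0.8,0,0,0,-0.7,0,0.7,0,0,0,-0.4,0.2,0.4,0,0,0,-0.5,0.4,0.5,0,0,0,-0.5,0.4,0.5,0,0,0,-0.5,0.4,0.5,0,0,0,-0.5,0.4,0.5,0,0,0]
}}

```text
clock: 4.4
tool_pos: [0.5505, 0.3614, 0.0608]
eef_rot: [0.653, 0.655, -0.269, 0.269]
contact_force: [-3.6, 6.9, 6.1]
opening: 0.501
```

```bash
cat >> mv.py <<'E'
def jacks():
    s=monitor.get_state();print(round(s["clock"],2),s["tool_pos"].round(4),s["contact_force"].round(1))
    for c in ("scene","top"):
        a=snapshot(c); W=cloud(a)
        for d in finder.masks_of(a,"jack_a")[:4]:
            w=W[d["pixels"]]; w=w[~np.isnan(w[:,0])]
            if len(w)<20: continue
            t=w[(w[:,2]>.150)&(w[:,2]<.166)]; f=w[(w[:,2]>.006)&(w[:,2]<.026)]
            print(c,round(d["p"],2),len(t),len(f),"hi",w[:,2].max().round(3),*( [((t.min(0)+t.max(0))/2).round(3)] if len(t)>4 else []),"foot",*( [f.min(0).round(3),f.max(0).round(3)] if len(f)>4 else []))
    return
E
python3 -c "
from mv import *
jacks()"
```

```text
4.4 [0.5505 0.3614 0.0608] [-3.6  6.9  6.1]
scene 0.83 54 43 hi 0.164 [0.548 0.296 0.157] foot [0.526 0.27  0.006] [0.555 0.296 0.026]
scene 0.6 182 90 hi 0.164 [ 0.567 -0.315  0.158] foot [ 0.543 -0.34   0.006] [ 0.593 -0.299  0.026]
top 0.59 94 40 hi 0.164 [ 0.567 -0.313  0.158] foot [ 0.543 -0.327  0.006] [ 0.586 -0.289  0.026]
top 0.55 104 39 hi 0.165 [0.552 0.296 0.158] foot [0.526 0.27  0.007] [0.568 0.318 0.026]
```

Request:
{"op": "carry_out", "data": {
  "motion": [-0.6,0.5,0.6,0,0,0,-0.6,0.5,0.6,0,0,0,-0.6,0.5,0.6,0,0,0,-0.6,0.5,0.6,0,0,0,-0.6,0.5,0.6,0,0,0,-0.6,0.5,0.6,0,0,0,-0.6,0.5,0.6,0,0,0,-0.5,0.5,0.5,0,0,0]
}}

```text
clock: 5.6
tool_pos: [0.5907, 0.2939, 0.0603]
eef_rot: [0.653, 0.655, -0.27, 0.269]
contact_force: [-4.3, 7.2, 6.9]
opening: 0.496
```

```bash
python3 - <<'E'
from mv import *
jacks()
a=snapshot("scene");b=snapshot("top")
cv2.imwrite("pics/c3.png",np.hstack([cv2.resize(x["frame"][r:r+130,c:c+130,::-1],(400,400)) for x,r,c in((a,60,240),(b,140,150))]))
E
```

```text
5.6 [0.5907 0.2939 0.0603] [-4.3  7.2  6.9]
scene 0.88 190 89 hi 0.165 [ 0.567 -0.315  0.157] foot [ 0.544 -0.34   0.006] [ 0.593 -0.301  0.026]
top 0.63 101 44 hi 0.165 [ 0.567 -0.315  0.158] foot [ 0.543 -0.338  0.008] [ 0.587 -0.289  0.026]
```

View pics/c3.png

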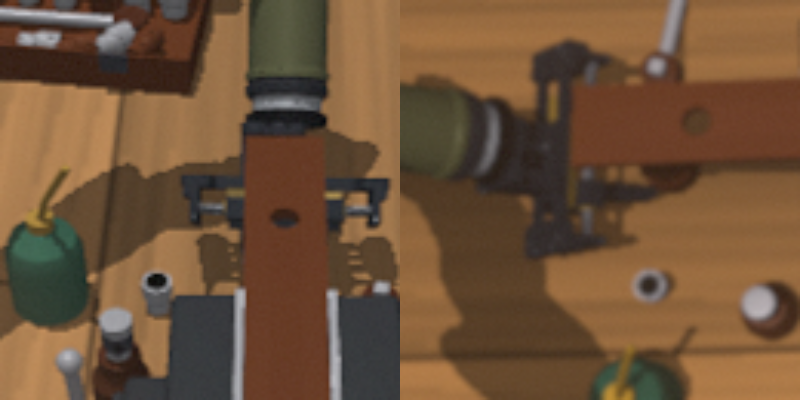

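Request:
{"op": "carry_out", "data": {
  "motion": [0.5,-0.1,-0.5,0,0,0,1,0,-1,0,0,0,1.5,0,-1.5,0,0,0,2,0,-2,0,0,0,2,0,-2,0,0,0,2,0,-2,0,0,0,-1,0,-4,0,0,0,-1,0,-4,0,0,0]
}}

```text
clock: 6.9
tool_pos: [0.5905, 0.461, 0.1305]
eef_rot: [0.652, 0.653, -0.272, 0.272]
contact_force: [0.8, 1.4, 0.2]
opening: 0.497
```

```bash
python3 - <<'E'
from mv import *
jacks()
a=snapshot("top");
R,t=cam(a)
K=np.array([[a["fx"],0,a["cx"]],[0,a["fy"],a["cy"]],[0,0,1]])
im=cv2.resize(a["frame"][150:230,190:290,::-1],(800,640),interpolation=cv2.INTER_CUBIC)
def proj(x,y,z): return cv2.projectPoints(np.array([[x,y,z]],float),R,t,K,None)[0].ravel()
def circ(c,z,r,col):
    p=np.array([proj(c[0]+r*np.cos(h),c[1]+r*np.sin(h),z) for h in np.linspace(0,6.28,60)]); p=((p-[190,150]+.5)*8).astype(np.int32)
    cv2.polylines(im,[p],True,col,1)
circ((.591,.2285),0.026,.026,(0,255,0)); circ((.591,.2285),0.0,.026,(255,255,0))
cv2.imwrite("pics/c4.png",im[:600])
W=cloud(a); m=(W[...,2]>.004)&(W[...,2]<.15)&(abs(W[...,1]-.23)<.05)&(W[...,0]>.54)&(W[...,0]<.65); print(W[m].round(3)[::5])
b=snapshot("scene");W=cloud(b); m=(W[...,2]>.004)&(W[...,2]<.165)&(abs(W[...,1]-.23)<.05)&(W[...,0]>.54)&(W[...,0]<.65); print(W[m].round(3)[::5])
plan([([.50,.42,.35],L,4),([.35,0.05,.40],Ro.from_quat([.7071,.7071,0,0]),9),([.50,-.42,.35],Rt,10),([.565,-.43,.15],Rt,6),([.567,-.415,.058],Rt,3)])
E
```

```text
6.9 [0.5905 0.461  0.1305] [0.8 1.4 0.2]
scene 0.59 178 87 hi 0.165 [ 0.567 -0.315  0.158] foot [ 0.543 -0.34   0.006] [ 0.593 -0.306  0.026]
top 0.92 101 32 hi 0.165 [ 0.569 -0.315  0.158] foot [ 0.543 -0.331  0.008] [ 0.578 -0.29   0.026]
[[0.584 0.212 0.051]
 [0.589 0.203 0.028]
 [0.578 0.239 0.068]
 [0.576 0.223 0.076]
 [0.581 0.214 0.053]
 [0.586 0.206 0.028]
 [0.589 0.271 0.005]
 [0.575 0.231 0.068]
 [0.577 0.219 0.059]
 [0.583 0.211 0.03 ]
 [0.587 0.28  0.004]
 [0.575 0.234 0.053]
 [0.577 0.221 0.047]
 [0.58  0.211 0.029]
 [0.578 0.248 0.028]
 [0.574 0.23  0.046]
 [0.576 0.218 0.035]
 [0.579 0.207 0.017]
 [0.575 0.242 0.028]
 [0.574 0.227 0.033]
 [0.574 0.214 0.028]
 [0.571 0.241 0.032]
 [0.571 0.227 0.034]
 [0.572 0.214 0.027]
 [0.571 0.241 0.021]
 [0.569 0.226 0.025]
 [0.572 0.214 0.011]
 [0.567 0.229 0.025]
 [0.57  0.218 0.009]
 [0.567 0.226 0.009]
 [0.558 0.204 0.005]
 [0.548 0.25  0.005]]
[[0.59  0.218 0.139]
 [0.59  0.22  0.134]
 [0.585 0.223 0.128]
 [0.598 0.223 0.128]]
[-4.62, -2.27, -3.19, -0.0, 0.001, 0.0, -4.62, -2.27, -3.19, -0.0, 0.001, 0.0, -4.61, -2.26, -3.2, -0
[... 348 characters left out ...]
 -4.14, -1.67, -0.2, 0.0, 0.087, 0.0]
[-4.7, 1.5, 0.5, 0.0, 0.079, 0.0, -4.72, 1.5, 0.13, 0.0, 0.079, 0.0, -4.72, 1.5, -0.24, 0.0, 0.079, 0.0, -4.69, 1.5, -0.61, 0.0, 0.079, 0.0, -4.62, 1.5, -0.98, 0.0, 0.079, 0.0, -4.53, 1.5, -1.34, 0.0, 0.079, 0.0, -4.41, 1.5, -1.69, 0.0, 0.079, 0.0, -4.27, 1.5, -2.03, 0.0, 0.079, 0.0, -4.1, 1.5, -2.36, 0.0, 0.079, 0.0, -3.9, 1.5, -2.67, 0.0, 0.079, 0.0]
[-2.47, 1.08, 2.24, 0.0, 0.0, 0.0, -2.47, 1.08, 2.24, 0.0, 0.0, 0.0, -2.47, 1.08, 2.24, 0.0, 0.0, 0.0, -2.47, 1.08, 2.24, 0.0, 0.0, 0.0, -2.47, 1.08, 2.24, 0.0, 0.0, 0.0, -2.47, 1.08, 2.24, 0.0, 0.0, 0.0]
[-1.81, 0.07, 2.52, 0.0, 0.0, 0.0, -1.81, 0.07, 2.52, 0.0, 0.0, 0.0, -1.81, 0.07, 2.52, 0.0, 0.0, 0.0]
```

View pics/c4.png

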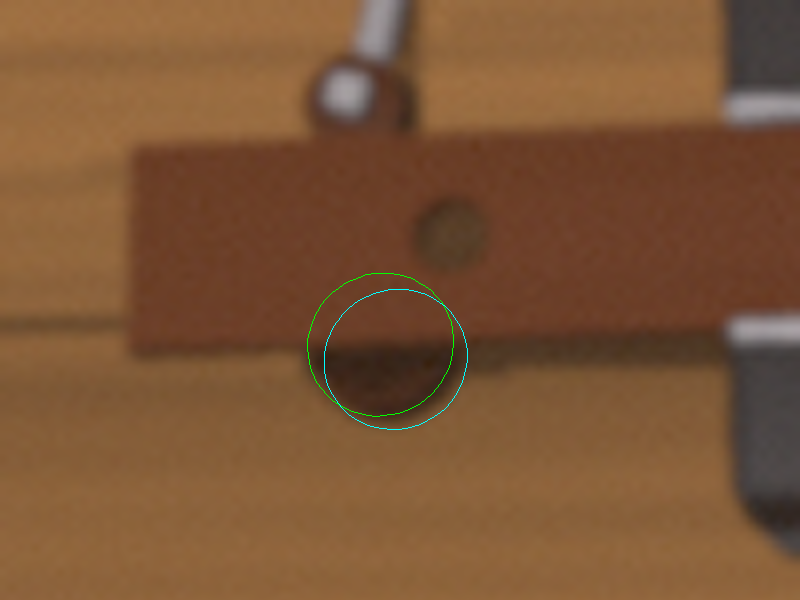

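Request:
{"op": "carry_out", "data": {
  "motion": [-4.6,-2.2,-3.2,0,0,0,-4.6,-2.2,-3.2,0,0,0,-4.6,-2.3,-3.2,0,0,0,-4.6,-2.3,-3.2,0,0,0,-3.3,-0.6,2.5,0,0.087,0,-3.5,-0.6,2.2,0,0.087,0,-3.7,-0.6,1.9,0,0.087,0,-3.8,-0.6,1.6,0,0.087,0]
}}

```text
clock: 8.2
tool_pos: [0.476, 0.255, 0.3728]
eef_rot: [0.69, 0.691, -0.154, 0.153]
contact_force: [0.4, -0.1, 0.7]
opening: 0.499
```

Request:
{"op": "carry_out", "data": {
  "motion": [-4,-0.6,1.2,0,0.087,0,-4.1,-0.5,0.9,0,0.087,0,-4.1,-0.5,0.5,0,0.087,0,-4.1,-0.5,0.2,0,0.087,0,-4.1,-0.5,-0.2,0,0.087,0,-4.7,0.5,0.5,0,0.079,0,-4.7,0.5,0.1,0,0.079,0,-4.7,0.5,-0.2,0,0.079,0]
}}

```text
clock: 9.2
tool_pos: [0.4654, -0.0899, 0.3865]
eef_rot: [0.702, 0.702, 0.083, -0.084]
contact_force: [-0.2, -0.4, -0.8]
opening: 0.501
```

Request:
{"op": "carry_out", "data": {
  "motion": [-4.7,0.5,-0.6,0,0.079,0,-4.6,0.5,-1,0,0.079,0,-4.5,0.5,-1.3,0,0.079,0,-4.4,0.5,-1.7,0,0.079,0,-4.3,0.5,-2,0,0.079,0,-4.1,0.5,-2.4,0,0.079,0,-3.9,0.5,-2.7,0,0.079,0,0,0,0,0,0,0]
}}

```text
clock: 10.2
tool_pos: [0.4992, -0.4215, 0.3463]
eef_rot: [0.656, 0.65, 0.27, -0.274]
contact_force: [-0.2, -0.5, -0.3]
opening: 0.499
```

```bash
python3 - <<'E'
from mv import *
s=monitor.get_state();print(s["clock"],s["q"],s["tool_pos"],(Rt.inv()*Ro.from_quat(s["eef_rot"])).as_rotvec())
plan([([.567,-.45,.15],Rt,6),([.567,-.42,.058],Rt,3)])
E
```

```text
10.2 [ 0.80349362  0.9777784   0.05604865  0.98743824 -0.54775132  1.79929539
  0.88903964] [ 0.49917348 -0.42150962  0.34629296] [0.00246947 0.00460151 0.00999937]
[-2.65, 1.16, 1.96, -0.0, -0.001, -0.002, -2.65, 1.16, 1.97, -0.0, -0.001, -0.002, -2.65, 1.15, 1.97, -0.0, -0.001, -0.002, -2.65, 1.15, 1.97, -0.0, -0.001, -0.002, -2.65, 1.14, 1.97, -0.0, -0.001, -0.002, -2.65, 1.14, 1.98, -0.0, -0.001, -0.002]
[-1.46, 0.0, 2.88, 0.0, 0.0, 0.0, -1.46, 0.0, 2.88, 0.0, 0.0, 0.0, -1.46, 0.0, 2.88, 0.0, 0.0, 0.0]
```

Request:
{"op": "carry_out", "data": {
  "motion": [-3.2,1.4,2.4,0,0,-0.002,-3.2,1.4,2.4,0,0,-0.002,-3.2,1.4,2.4,0,0,-0.002,-3.2,1.4,2.4,0,0,-0.002,-3.1,1.3,2.2,0,0,-0.002,-1.5,0,2.8,0,0,0,-1.5,0,2.9,0,0,0,-1.4,0,2.9,0,0,0]
}}

```text
clock: 11.2
tool_pos: [0.5717, -0.4142, 0.0642]
eef_rot: [0.649, 0.657, 0.272, -0.271]
contact_force: [-0.2, -0.1, 0.4]
opening: 0.5
```

```bash
python3 -c "
from mv import *
jacks()
a=snapshot('scene');b=snapshot('top')
cv2.imwrite('pics/c5.png',np.hstack([cv2.resize(x['frame'][r:r+130,c:c+130,::-1],(400,400)) for x,r,c in((a,270,260),(b,140,380))]))"
```

```text
11.2 [ 0.5717 -0.4142  0.0642] [-0.2 -0.1  0.4]
scene 0.34 0 301 hi 0.04 foot [0.674 0.195 0.007] [0.856 0.25  0.026]
top 0.81 101 47 hi 0.164 [ 0.567 -0.314  0.158] foot [ 0.543 -0.349  0.006] [ 0.586 -0.288  0.026]
top 0.47 0 31 hi 0.173 foot [0.566 0.203 0.007] [0.59  0.24  0.026]
```

View pics/c5.png

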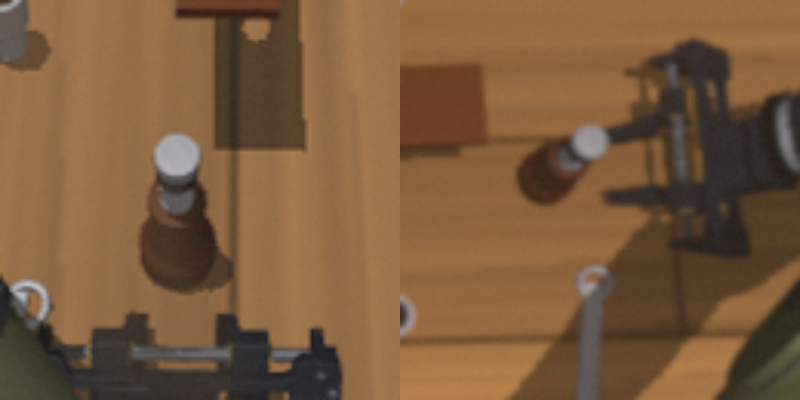

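Request:
{"op": "carry_out", "data": {
  "motion": [0.4,-0.2,0.9,0,0,0,0.6,-0.1,0.9,0,0,0,0.7,0,0.8,0,0,0,0.5,0.1,0.5,0,0,0,0.5,0.1,0.5,0,0,0,0.6,0.2,0.6,0,0,0,0.6,0.2,0.6,0,0,0,0.6,0.2,0.6,0,0,0]
}}

```text
clock: 12.5
tool_pos: [0.5761, -0.3498, 0.0604]
eef_rot: [0.651, 0.657, 0.27, -0.267]
contact_force: [-2.1, -8.0, 3.6]
opening: 0.497
```

```bash
python3 -c "
from mv import *
jacks()"
```

```text
12.5 [ 0.5761 -0.3498  0.0604] [-2.1 -8.   3.6]
scene 0.82 176 61 hi 0.166 [ 0.576 -0.288  0.158] foot [ 0.551 -0.313  0.008] [ 0.601 -0.287  0.026]
top 0.91 99 41 hi 0.164 [ 0.577 -0.285  0.157] foot [ 0.551 -0.299  0.006] [ 0.613 -0.26   0.026]
top 0.66 0 32 hi 0.176 foot [0.567 0.203 0.007] [0.59  0.236 0.026]
```

Request:
{"op": "carry_out", "data": {
  "motion": [0.6,0.2,0.6,0,0,0,0.6,0.1,0.6,0,0,0,0.6,0.2,0.6,0,0,0,0.6,0.1,0.6,0,0,0,0.6,0.2,0.6,0,0,0,0.6,0.1,0.6,0,0,0,0.6,0.2,0.6,0,0,0,0.6,0.1,0.6,0,0,0]
}}

```text
clock: 13.7
tool_pos: [0.588, -0.2811, 0.0599]
eef_rot: [0.651, 0.657, 0.271, -0.267]
contact_force: [0.1, -8.0, 4.8]
opening: 0.502
```

```bash
python3 -c "
from mv import *
jacks()"
```

```text
13.7 [ 0.588  -0.2811  0.0599] [ 0.1 -8.   4.8]
scene 0.55 90 16 hi 0.164 [ 0.589 -0.227  0.157] foot [ 0.568 -0.239  0.014] [ 0.612 -0.228  0.026]
top 0.76 0 21 hi 0.098 foot [ 0.565 -0.225  0.008] [ 0.589 -0.192  0.026]
top 0.71 0 29 hi 0.089 foot [0.566 0.203 0.007] [0.589 0.235 0.026]
```

Request:
{"op": "carry_out", "data": {
  "motion": [0.6,0.2,0.6,0,0,0,0.6,0.2,0.6,0,0,0,0.6,0.2,0.6,0,0,0,0.5,0.2,0.5,0,0,0,0.3,0,0.3,0,0,0,0,0,0,0,0,0]
}}

```text
clock: 14.65
tool_pos: [0.5958, -0.2427, 0.0597]
eef_rot: [0.65, 0.657, 0.272, -0.269]
contact_force: [-0.2, -6.0, 3.1]
opening: 0.501
```

Request:
{"op": "carry_out", "data": {
  "motion": [-0.5,0,-0.5,0,0,0,-1,0,-1,0,0,0,-1.5,0,-1.5,0,0,0,-2,0,-2,0,0,0,-2,0,-2,0,0,0,-2,0,-2,0,0,0,1,0,-4,0,0,0,1,0,-4,0,0,0]
}}

```text
clock: 15.65
tool_pos: [0.5959, -0.4116, 0.1297]
eef_rot: [0.649, 0.656, 0.272, -0.271]
contact_force: [-0.0, 0.6, 0.1]
opening: 0.498
```

Request:
{"op": "carry_out", "data": {
  "motion": [1,0,-4,0,0,0,1,0,-4,0,0,0,0,0,0,0,0,0]
}}

```text
clock: 16.02
tool_pos: [0.5964, -0.456, 0.2028]
eef_rot: [0.65, 0.657, 0.272, -0.267]
contact_force: [0.4, -0.0, -0.4]
opening: 0.499
```

```bash
python3 - <<'E'
from mv import *
jacks()
for c in ("top","scene"):
    a=snapshot(c); W=cloud(a)
    for nm,y0 in(("L",.2285),("R",-.1815)):
        reg=(abs(W[...,1]-y0)<.045)&(W[...,0]>.54)&(W[...,0]<.65)
        for lo,hi in((.01,.027),(.03,.09),(.09,.145),(.145,.162)):
            w=W[reg&(W[...,2]>lo)&(W[...,2]<hi)]
            if len(w)>2: print(c,nm,lo,len(w),w.min(0).round(3),w.max(0).round(3))
    for n in ["short_jack","deep_socket","socket_mid","ratchet","castor","oil_can","spanner","socket_side"]:
        for d in finder.masks_of(a,n)[:1]:
            w=W[d["pixels"]]; w=w[~np.isnan(w[:,0])]; print(n,round(d["p"],2),np.percentile(w,3,0).round(3),np.percentile(w,97,0).round(3))
    save(a,c+"9.png")
    if c=="top": t=cv2.resize(a["frame"][120:270,180:440,::-1],(790,300))
    else: u=cv2.resize(a["frame"][90:330,190:450,::-1],(400,300))
cv2.imwrite("pics/c6.png",np.vstack([t,np.pad(u,((0,0),(0,390),(0,0)))]))
E
```

```text
16.02 [ 0.5964 -0.456   0.2028] [ 0.4 -0.  -0.4]
scene 0.71 0 95 hi 0.11 foot [ 0.571 -0.207  0.006] [ 0.621 -0.175  0.026]
top 0.63 0 37 hi 0.09 foot [0.567 0.203 0.007] [0.592 0.246 0.026]
top L 0.01 30 [0.566 0.203 0.01 ] [0.592 0.247 0.027]
top L 0.03 81 [0.568 0.208 0.03 ] [0.588 0.25  0.089]
top R 0.01 27 [ 0.571 -0.207  0.011] [ 0.595 -0.155  0.027]
top R 0.03 82 [ 0.576 -0.203  0.03 ] [ 0.594 -0.16   0.089]
top R 0.09 6 [ 0.578 -0.186  0.092] [ 0.58  -0.174  0.099]
short_jack 0.53 [0.429 0.111 0.011] [0.472 0.153 0.101]
deep_socket 0.64 [ 0.421 -0.172  0.053] [ 0.451 -0.14   0.085]
socket_mid 0.66 [ 0.373 -0.042  0.033] [ 0.4   -0.014  0.04 ]
ratchet 0.58 [0.673 0.197 0.013] [0.866 0.252 0.034]
castor 0.77 [ 0.739 -0.213  0.   ] [ 0.787 -0.145  0.092]
oil_can 0.56 [ 0.342  0.215 -0.   ] [0.41  0.278 0.166]
spanner 0.8 [ 0.324 -0.363  0.001] [ 0.471 -0.317  0.012]
socket_side 0.54 [ 0.465  0.23  -0.003] [0.489 0.26  0.038]
scene L 0.09 17 [0.583 0.215 0.126] [0.601 0.225 0.14 ]
scene R 0.01 88 [ 0.571 -0.208  0.01 ] [ 0.621 -0.168  0.027]
scene R 0.03 294 [ 0.571 -0.205  0.03 ] [ 0.618 -0.171  0.089]
scene R 0.09 111 [ 0.578 -0.2    0.09 ] [ 0.614 -0.182  0.106]
short_jack 0.92 [0.432 0.115 0.022] [0.47  0.145 0.101]
deep_socket 0.76 [ 0.424 -0.174  0.013] [ 0.453 -0.144  0.084]
socket_mid 0.66 [ 0.372 -0.044  0.004] [ 0.399 -0.016  0.041]
ratchet 0.66 [0.678 0.197 0.001] [0.848 0.251 0.036]
castor 0.84 [ 0.741 -0.211  0.001] [ 0.805 -0.156  0.092]
oil_can 0.68 [0.345 0.215 0.003] [0.409 0.261 0.147]
spanner 0.64 [ 0.462 -0.36   0.002] [ 0.483 -0.339  0.011]
socket_side 0.7 [0.465 0.229 0.   ] [0.489 0.266 0.038]
```

View pics/c6.png

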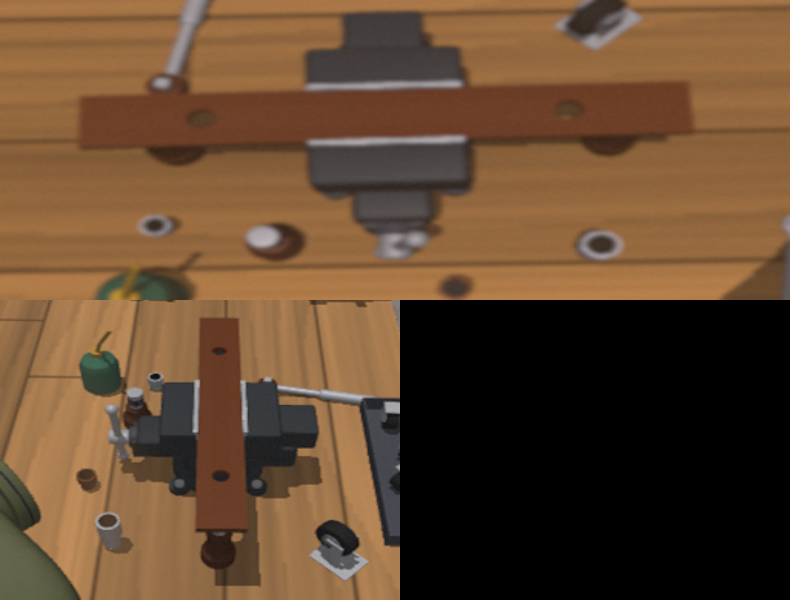

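Both jacks are upright under the bar ends: the picture shows their feet below the bar at (177,155) and (608,147). The right jack is at (0.596, -0.181) and the left at about (0.592, 0.229). The other things haven't moved.

```bash
python3 -c "
from plant import workorder; print(workorder.finish_job())"
```

```text
the job is handed in; nothing more can be done
None
```

Both tall jacks now stand free and upright under the bar's overhanging ends, and I handed the job in at about 16 s. I tilted the tool 45° and pushed each jack by its foot between the half-open fingertips, using 6–11 N, then backed straight off.

| Jack | Target (x, y) | Measured foot centre (x, y) |
|---|---|---|
| Left | (0.591, 0.2285) | about (0.592, 0.229) |
| Right | (0.597, -0.1815) | about (0.596, -0.182) |

- **Margins:** each jack can be off by about ±19 mm across the bar and ±30 mm along it and still have its head fully covered, so both are well within limits.
- **Heads:** both are hidden under the bar, so I judged their position and uprightness from the feet, bodies and screws.
- **Other things on the table:** the short jack and the other loose things measured within a few millimetres of where they were. The last scene-camera spanner reading covered only one end, because the arm hid the rest. The top camera saw the whole spanner unmoved. I have no finder measurement of socket_side from before the pushes, but depth readings from the first picture put it in the same place.
- **Checks:** no check failed or disagreed. I took no pictures after handing in.

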